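# Rivet the mailing case shut

### The arm

A 6-joint arm with a two-finger parallel gripper is mounted at the origin on the work surface. World frame = base frame: x ahead of the robot, y to its left, z up, the work surface at z = 0. Lengths are in m, angles in rad, forces in N, time in s.
With the tool pointing down it reaches from about 0.35 to 0.975 m from the base axis. Payload 7.1 kg.
Tool frame: the origin (TCP) lies midway between the tips of the shut fingers; the grasp point (between the pads) lies 19 mm behind it (env.tcp_to_grasp is the distance from the TCP to the grasp point, in m); x points along the fingers, y is the direction in which the jaws open and shut, and the axes are right-handed (so a half turn about x gives the same grasp; the last joint's range is limited). The gripper opens to 88 mm and grips with 3 to 60 N. Pads are 20 mm wide; open, the fingers measure 115 mm over their backs; the gripper's body (75 mm by 178 mm) begins 61 mm behind the grasp point.
Start: joints at [1.297, 0.423, 1.63, -0, 1.089, -0.019], TCP at [0.158, 0.605, 0.223] pointing down, gripper open.
Joint ranges: [-3, 3], [-0.9, 2.11], [0.09, 2.58], [-1.31, 4.45], [0.11, 2.69], [-2.54, 2.54]. Speed limits (rad/s): [2.39, 2.39, 3.01, 3.14, 3.14, 3.14].

### API

Orientations are given as a 3x3 rotation matrix whose columns are the frame's x, y, z axes.
In Python, from workcell import env, imaging, order gives the robot as it stands.
- The arm moves only by the shell command python3 -m handwheel 'ROWS' [FORCE]. ROWS is JSON, one flat list of numbers, 7 for each row, row after row: the shift along the tool's x, y, z in m, then the turn, a rotation vector about the tool's x, y, z in rad, then the closure, from -1 (fully open) to 1 (shut), so that 0 is half open. A call has 1 to 10 rows; each row shifts and turns the commanded pose from where the row before left it, along the tool's axes as they then stand; what a row does not reach is not made up. A row lasts 1/10 s, in which the tool goes at most 50 mm and 8.59 degrees, less where a joint would pass 70% of its speed; a pose out of reach is approached as far as the arm can. A call is refused whole if a number of a shift passes 0.05 or a number of a turn 0.15, either way. A call with a gripper value outside its range is refused whole. The fingers move at their own pace and stop on an object; FORCE is the grip in N (left out, the last holds). Time passes only in rows, so rows that do not move let the fingers close. It gives the time, the measured TCP pose, the force and the opening at its end, in the units of the state.
- env.observe(): the state, without advancing time (a new reading comes with each control period).
- imaging.grab_frame(name): name is "side" or "top"; returns (picture, depth): 420x560x3 uint8, blue, green, red; 420x560 float32, m along the optical axis (not along the pixel's ray), 0 where there is no reading.
- imaging.camera_params(name): a dict with "mtx" (3x3 intrinsics, pixels), "position" and "attitude" of the camera in the world. Camera axes: x right, y up, looking along -z (the intrinsics and any distortion apply to the point x, -y, -z); pixel columns grow to the right and rows downward; lengths in m; the calibration is good to about 2 mm. A picture is of the moment at which its call begins. camera_params takes no time and is no camera call.
- order.job_done(): hands the job in, once; it reports no verdict.
The state is a dict: "time_s": time; "qpos": joint angles; "joint_vel": joint speeds; "effort": joint torques, N m; "eef_pos": TCP position; "tool_rot": TCP orientation; "ft_force": force on the tool from outside, world axes, zero at the start; "moment": the same for the moment, N m; "finger_gap": finger opening in m.
Only numpy, scipy, OpenCV 4.12 (cv2) and the standard library are available. Lean on these libraries where they do the work, as an engineer would, in place of code of your own. Each camera call takes 0.05 s, during which the arm holds its last target.

### The job

The mailing case's flap springs up a little: fasten it shut with the large rivet from the wooden block, the one whose pin still stands out. Put the rivet through the hole in the flap with its pin still up, then press the pin down flush so that the rivet locks and holds the flap down flat when you let go. Press gently, as with a thumb: the lid panel dents above about 22 N; leave the other things on the table where they are.

Things in the scene. Friction and masses are not known exactly. Their poses are not given: they have to be found in the camera images.
- rivet_mid (a point): The rivet to use: white nylon push rivet, 22 g, loose, upright in one of the block's three sockets (which one varies). Point: centre of the flange's underside; z up along the rivet. Flange 24 mm in diameter, 4 mm thick. Below it a split shank 10 mm in diameter, 18 mm long, the last 3 mm tapering to a 4 mm nose. It can be lifted by its pin.
- pin_top (a point): Centre of the top of that rivet's centre pin, a plain upright cylinder 10 mm in diameter. With the pin out it stands 12 mm proud of the flange, 16.4 mm above the flange's underside; flush it is 4.4 mm above it.
- rivet_pin (a joint): Travel of the centre pin into the rivet, m: 0 out, 0.012 flush. Takes about 9 N to start, 13 N near flush, then stops hard; stays where it is left. Going in it spreads two legs sideways under the flange (17 mm across), which hook beneath the lid; once spread they no longer pass the hole.
- flap_hole (a point): Mouth of the round rivet hole in the flap, at the flap's upper face; z is the flap's normal. Hole 12.2 mm in diameter. The lid panel below has a matching 13.5 mm hole straight underneath; below that the case is hollow (more than 40 mm).
- flap (a joint): Opening of the flap about its crease, rad: 0 flat on the lid, about 0.075 at rest (hole some 6 mm above the lid). It is springy and about 3.5 N at the hole presses it flat; it rises again if not fastened. The flap is 110 x 124 mm, 3 mm thick, the hole 86 mm from the crease.
- case: Grey fluted-plastic mailing case, 200 x 280 mm, 60 mm high, fixed to the table. Origin at the centre of its underside; x runs from the flap's free edge to its crease, z up. The lid panel (3 mm) under the flap is thin and gives several millimetres under a thumb and springs back; more than 22 N dents it.
- block: Beech block 56 x 140 mm, 45 mm high, fixed, with three sockets 13.5 mm wide, 26 mm deep, in a row along its y axis 46 mm apart. Origin at the centre of its underside. The flanges rest on its top.
- small_rivet: A smaller white rivet (flange 16 mm, pin 7 mm wide) in another socket of the block. Leave it.
- spent_rivet: A used white rivet whose pin is gone (flange 24 mm, flat top) in another socket. Leave it.
- wood_stamp: Turned wooden hand stamp, 38 mm wide, 72 mm high, standing. Leave it.
- glue_jar: Small jar 38 mm wide, 55 mm high, standing. Leave it.
- eraser: White eraser 22 x 46 x 13 mm. Leave it.
- ink_pad: Closed ink pad tin 74 x 114 x 17 mm. Leave it.
- loupe: Black magnifier 34 mm wide, 26 mm high, standing on a corner of the case's lid. Leave it.
- bone_folder: Flat bone folder 145 x 22 x 5 mm. Leave it.

How it is judged:
By the outcome, as a careful person would: the job done as asked, in the order asked, and still so for the second after the job is handed in, with the robot touching nothing.
It also fails if it takes over 53 s, if anything falls off the work surface, if the arm or the gripper's body presses on something with over 40 N, if the wrist force passes 120 N, or if a joint passes its speed limit or range.

## Working session

There is one attempt and no reset: what is moved stays moved. The work goes in short steps, Python scripts to look and compute and a shell command to move; the robot and the scene stay as the last step left them, time stands still between calls to the robot, and variables do not carry over. Pictures are saved under pics/ and viewed, and the job is handed in when it is done.

```bash
ls; mkdir -p pics
python3 - <<'E'
from workcell import env, imaging, order
import cv2, numpy as np
s=env.observe(); print({k:np.round(v,4).tolist() for k,v in s.items()}, env.tcp_to_grasp)
for n in("side","top"):
    p,d=imaging.grab_frame(n); cv2.imwrite(f"pics/{n}0.png",p); np.save(f"pics/{n}0.npy",d)
    c=imaging.camera_params(n); print(n,{k:np.round(v,4).tolist() if not isinstance(v,str) else v for k,v in c.items()})
E
```

```text
pics
{'time_s': 0.0, 'qpos': [1.297, 0.4239, 1.6307, -0.0, 1.0886, -0.019], 'joint_vel': [-0.0004, 0.0015, 0.0012, -0.0005, 0.0013, 0.0007], 'effort': [0.0003, -54.4632, -27.3657, 0.0643, 0.0229, -0.0001], 'eef_pos': [0.1573, 0.6043, 0.2219], 'tool_rot': [[-0.0004, 0.2521, 0.9677], [-0.0015, 0.9677, -0.2521], [-1.0, -0.0016, -0.0]], 'ft_force': [0.1349, 0.7918, -0.1284], 'moment': [0.027, -0.0022, -0.0027], 'finger_gap': 0.0878} 0.0187
side {'mtx': [[494.8607, 0.0, 282.8741], [0.0, 494.8607, 201.2627], [0.0, 0.0, 1.0]], 'position': [0.4467, 0.9215, 0.7677], 'attitude': [[-0.9863, 0.0969, -0.1334], [-0.1649, -0.5783, 0.799], [0.0003, 0.81, 0.5864]]}
top {'mtx': [[395.5909, 0.0, 278.3373], [0.0, 395.5909, 210.6945], [0.0, 0.0, 1.0]], 'position': [0.4569, 0.0066, 1.1611], 'attitude': [[-0.0276, 0.9884, -0.1494], [-0.9996, -0.029, -0.0073], [-0.0116, 0.1492, 0.9887]]}
```

View pics/side0.png

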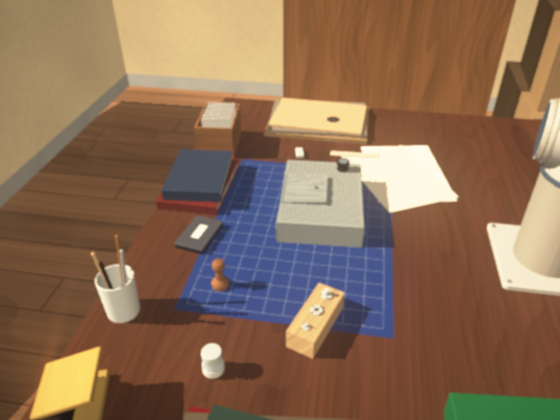

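View pics/top0.png

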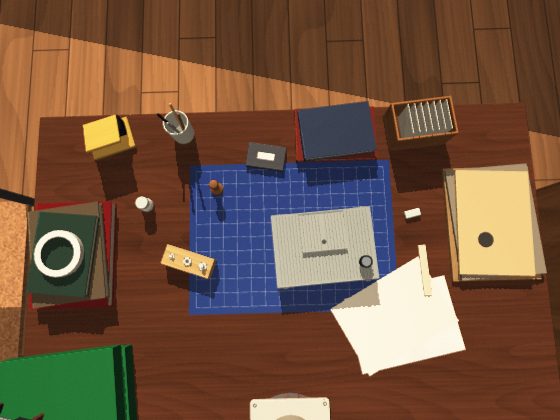

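```bash
cat > h.py <<'E'
from workcell import env, imaging
import cv2, numpy as np
def cam(n):
    c=imaging.camera_params(n); return c["mtx"],np.array(c["position"]),np.array(c["attitude"])
def ray(n,u,v):
    K,p,R=cam(n); d=R@np.array([(u-K[0,2])/K[0,0],-(v-K[1,2])/K[1,1],-1]); return p,d
def onz(n,u,v,z):
    p,d=ray(n,u,v); return p+d*(z-p[2])/d[2]
def dep(n,u,v,D):
    p,d=ray(n,u,v); return p+d*D
def proj(n,X):
    K,p,R=cam(n); q=R.T@(np.array(X)-p); return K[0,0]*q[0]/-q[2]+K[0,2], K[1,1]*q[1]/q[2]+K[1,2]
def tri(a,b):
    p1,d1=ray("side",*a);p2,d2=ray("top",*b)
    A=np.stack([d1,-d2],1);t=np.linalg.lstsq(A,p2-p1,rcond=None)[0]
    x=p1+d1*t[0];y=p2+d2*t[1];return (x+y)/2,np.linalg.norm(x-y)
def crop(img,x0,y0,w,h,f,name):
    cv2.imwrite(name,cv2.resize(img[y0:y0+h,x0:x0+w],None,fx=f,fy=f,interpolation=cv2.INTER_CUBIC))
E
python3 - <<'E'
from h import *
s=cv2.imread("pics/side0.png");t=cv2.imread("pics/top0.png")
a=[cv2.resize(x,(400,300),interpolation=cv2.INTER_CUBIC) for x in (s[280:355,275:375],t[235:289,155:227],s[155:215,270:350],t[215:275,285:365])]
cv2.imwrite("pics/c0.png",np.vstack([np.hstack(a[:2]),np.hstack(a[2:])]))
print(proj("side",[.157,.604,.222]),proj("top",[.157,.604,.222]))
for n in("side","top"):
    d=np.load(f"pics/{n}0.npy");print(d.min(),d.max())
d=np.load("pics/top0.npy")
for u,v in [(323,242),(300,225),(172,256),(187,262),(202,267),(180,268),(250,190)]: print(u,v,dep("top",u,v,d[v,u]))
E
```

```text
(np.float64(595.3679070561461), np.float64(466.2407814382451)) (np.float64(20.89507097394676), np.float64(412.8506316830444))
0.0 3.870166
0.0 2.134193
323 242 [ 0.53206708 -0.10731563  0.05552022]
300 225 [ 0.58027484 -0.04437828  0.06721313]
172 256 [0.5051496  0.31522421 0.053302  ]
187 262 [0.48750016 0.27444677 0.04777861]
202 267 [0.47225883 0.22927822 0.06297927]
180 268 [0.47147477 0.29519831 0.04287381]
250 190 [0.69665175 0.09796848 0.00431716]
```

View pics/c0.png

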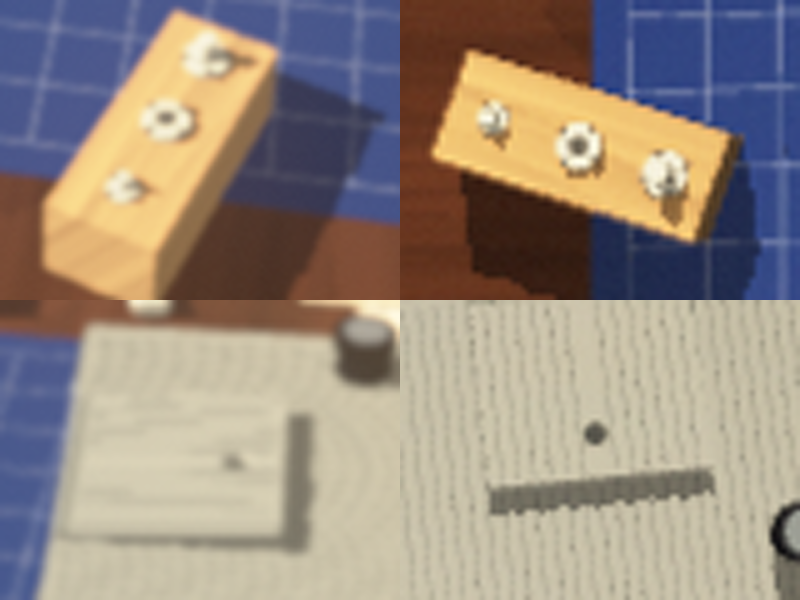

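Run:
```python
from h import *
s=cv2.imread("pics/side0.png");t=cv2.imread("pics/top0.png")
def blobs(img,x0,y0,w,h,f,name):
    c=cv2.resize(img[y0:y0+h,x0:x0+w],None,fx=6,fy=6,interpolation=cv2.INTER_CUBIC)
    m=f(c).astype(np.uint8); n,l,st,ce=cv2.connectedComponentsWithStats(m)
    out=[]
    for i in range(1,n):
        if st[i,4]>100: out.append((st[i,4]/36,(ce[i]+.5)/6-.5+[x0,y0],st[i,:4]/6+[x0,y0,0,0]))
    return m,out
hsv=lambda c:cv2.cvtColor(c,cv2.COLOR_BGR2HSV).astype(int)
white=lambda c:(hsv(c)[...,1]<70)&(hsv(c)[...,2]>140)
for n,img,b in(("side",s,(285,282,62,75)),("top",t,(160,243,56,37))):
    m,o=blobs(img,*b,white,n)
    for a in o: print(n,"white",a[0].round(1),a[1].round(2),a[2].round(1),"z=.049:",onz(n,*a[1],.049).round(4))
    wood=lambda c:((hsv(c)[...,0]>8)&(hsv(c)[...,0]<28)&(hsv(c)[...,2]>(165)))|white(c)
    H={"side":(280,280,80,80),"top":(155,235,72,54)}[n]
    m,o=blobs(img,*H,wood,n); cv2.imwrite(f"pics/m_{n}.png",m*255)
    if n=="top":
        k=max(cv2.findContours(m,0,2)[0],key=cv2.contourArea)
        r=cv2.minAreaRect(k); P=cv2.boxPoints(r); P=(P+.5)/6-.5+[H[0],H[1]]
        W=np.array([onz("top",*q,.045) for q in P]); print(W.round(4), np.linalg.norm(W-np.roll(W,1,0),axis=1), W.mean(0))
for n,img,b,th in(("top",t,(314,232,20,17),120),("side",s,(308,180,18,16),110)):
    g=cv2.cvtColor(img,cv2.COLOR_BGR2GRAY)
    print(g[b[1]:b[1]+b[3],b[0]:b[0]+b[2]])
# flap edges
d=np.load("pics/top0.npy")
for u in (324,):
  for v in range(205,262,3): print(v,dep("top",u,v,d[v,u]).round(4))
```

```text
side white 90.9 [316.26 296.06] [289.3 282.   56.7  43. ] z=.049: [0.4935 0.2437 0.049 ]
side white 94.4 [326.02 293.56] [320.8 287.8  11.7  11.3] z=.049: [0.4752 0.2339 0.049 ]
side white 93.5 [316.06 309.63] [310.2 305.   12.5  10. ] z=.049: [0.49   0.2784 0.049 ]
side white 45.3 [305.1  326.43] [301.5 322.7   8.2   8. ] z=.049: [0.5053 0.3219 0.049 ]
top white 20.3 [171.32 255.75] [169.2 253.5   5.3   5.3] z=.049: [0.5061 0.3183 0.049 ]
top white 44.2 [186.67 260.8 ] [183.2 257.2   7.8   8.2] z=.049: [0.4908 0.2751 0.049 ]
top white 46.1 [202.12 265.68] [198.8 262.2   7.8   8.2] z=.049: [0.4761 0.2318 0.049 ]
[[0.4867 0.3519 0.045 ]
 [0.5437 0.3342 0.045 ]
 [0.4967 0.1985 0.045 ]
 [0.4404 0.2171 0.045 ]] [0.14254442 0.05974111 0.1436281  0.0592897 ] [0.49185178 0.27540944 0.045     ]
[[196 194 185 197 195 184 196 195 196 196 197 192 178 195 193 178 196 192
  179 188]
 [196 193 181 196 194 185 188 196 196 196 195 192 186 196 193 177 194 195
  190 180]
 [195 192 178 196 197 190 179 196 195 194 197 193 180 197 194 184 186 196
  194 179]
 [195 194 183 189 194 192 178 196 196 195 196 1
[... 2211 characters left out ...]
 199 199 199 199 199 199 199 200 202 205 206 206 207 199]
 [194 196 195 196 195 195 195 195 196 195 195 197 200 204 204 205 206 198]]
205 [ 0.6453 -0.1207  0.0017]
208 [ 0.636  -0.1201  0.0033]
211 [ 0.6182 -0.1131  0.0636]
214 [ 0.6099 -0.1129  0.062 ]
217 [ 0.6007 -0.112   0.0674]
220 [ 0.5924 -0.1117  0.0665]
223 [ 0.5839 -0.1112  0.0679]
226 [ 0.5753 -0.1106  0.0696]
229 [ 0.567  -0.1103  0.0691]
232 [ 0.5589 -0.1102  0.0663]
235 [ 0.5503 -0.1094  0.0705]
238 [ 0.5421 -0.1092  0.0684]
241 [ 0.5345 -0.1098  0.0591]
244 [ 0.5254 -0.1082  0.071 ]
247 [0.4569 0.0066 1.1611]
250 [ 0.509  -0.1074  0.0716]
253 [ 0.5012 -0.1081  0.0613]
256 [ 0.493  -0.1078  0.0613]
259 [ 0.4848 -0.1076  0.0594]
```

View pics/m_top.png

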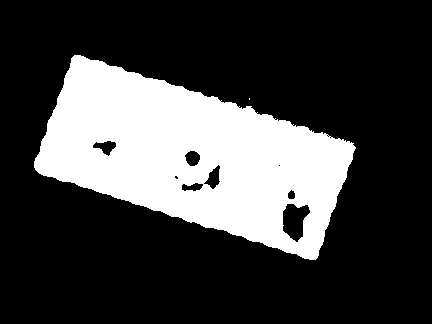

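Run:
```python
from h import *
d=np.load("pics/top0.npy")
for u,v in [(60,370),(120,360),(120,410),(20,400),(10,415),(30,415),(60,250),(150,380)]: print(u,v,dep("top",u,v,d[v,u]).round(3))
t=cv2.imread("pics/top0.png");s=cv2.imread("pics/side0.png")
def cen(img,x0,y0,w,h):
    g=cv2.cvtColor(img,cv2.COLOR_BGR2GRAY)[y0:y0+h,x0:x0+w].astype(float)
    W=np.clip(175-g,0,None); yy,xx=np.mgrid[y0:y0+h,x0:x0+w]; return (W*xx).sum()/W.sum(),(W*yy).sum()/W.sum()
a=cen(s,313,184,8,7);b=cen(t,320,237,8,8);print(a,b,tri(a,b))
for z in(.066,.069):print(onz("top",*b,z).round(4),onz("side",*a,z).round(4))
# target rivet triangulate middle rivet centroid
for A,B in (((316.06,309.63),(186.67,260.8)),((326.02,293.56),(202.12,265.68)),((305.1,326.4),(171.32,255.75))): print(tri(A,B))
```

```text
60 370 [0.221 0.584 0.106]
120 360 [0.232 0.45  0.058]
120 410 [0.112 0.438 0.079]
20 400 [0.15  0.684 0.104]
10 415 [0.115 0.706 0.104]
30 415 [0.114 0.654 0.106]
60 250 [0.528 0.612 0.087]
150 380 [ 0.164  0.388 -0.   ]
(np.float64(316.1216216216216), np.float64(187.20945945945945)) (np.float64(323.57954545454544), np.float64(241.31006493506493)) (array([ 0.53345775, -0.10791246,  0.06599394]), np.float64(0.00048724380162138407))
[ 0.5332 -0.1079  0.066 ] [ 0.5337 -0.1079  0.066 ]
[ 0.533  -0.1076  0.069 ] [ 0.5333 -0.1035  0.069 ]
(array([0.49052966, 0.27579802, 0.04605852]), np.float64(0.0007682468846513286))
(array([0.47571742, 0.23215265, 0.04712183]), np.float64(0.0008181023954713187))
(array([0.50590607, 0.31921788, 0.04582546]), np.float64(0.0006442505650762353))
```

```bash
python3 -m handwheel '[0,-0.02,0.028,0,0,0,0, 0,-0.028,0.040,0,0,0,0, 0,-0.028,0.040,0,0,0,0, 0,-0.028,0.040,0,0,0,0, 0,-0.028,0.040,0,0,0,0, 0,-0.028,0.040,0,0,0,0, 0,-0.028,0.040,0,0,0,0]'
```

```text
time_s: 0.8
eef_pos: [0.3703, 0.3536, 0.2226]
tool_rot: [[-0.0, 0.252, 0.968], [-0.0, 0.968, -0.252], [-1.0, -0.0, -0.0]]
ft_force: [0.5, -0.1, 0.5]
finger_gap: 0.0442
```

```bash
python3 -m handwheel '[0,-0.0228,0.0332,0,0,0,0.3, 0,-0.0228,0.0332,0,0,0,0.3, 0,-0.0228,0.0332,0,0,0,0.3, 0,-0.0228,0.0332,0,0,0,0.3, 0,0,0,0.149,0,0,0.3, 0,0,0,0.149,0,0,0.3, 0,0,0,0.149,0,0,0.3, 0,0,0,0.149,0,0,0.3, 0,0,0,0.149,0,0,0.3, 0,0,0,0.149,0,0,0.3]' && python3 -m handwheel '[0.02,0,0,0.149,0,0,0.3, 0.02,0,0,0.149,0,0,0.3, 0.02,0,0,0.149,0,0,0.3, 0.02,0,0,0.149,0,0,0.3, 0.02,0,0,0.149,0,0,0.3, 0,0,0,0,0,0,0.3]'
```

```text
time_s: 1.8
eef_pos: [0.4747, 0.2334, 0.2223]
tool_rot: [[-0.001, 0.915, 0.404], [-0.0, 0.404, -0.915], [-1.0, -0.001, 0.0]]
ft_force: [-0.6, -0.4, 1.4]
finger_gap: 0.0304
time_s: 2.4
eef_pos: [0.4731, 0.2327, 0.1202]
tool_rot: [[-0.005, 0.948, -0.319], [-0.002, -0.319, -0.948], [-1.0, -0.004, 0.004]]
ft_force: [0.4, 0.1, 0.6]
finger_gap: 0.0305
```

```bash
python3 -m handwheel '[0.02,0,0,0,0,0,0.3, 0.02,0,0,0,0,0,0.3, 0,0,0,0,0,0,0.3]'
python3 - <<'E'
from h import *
a=[]
for n,(x,y,w,h) in(("side",(280,240,100,100)),("top",(165,225,72,72))):
    p,d=imaging.grab_frame(n); cv2.imwrite(f"pics/{n}1.png",p); a.append(cv2.resize(p[y:y+h,x:x+w],(400,400),interpolation=cv2.INTER_CUBIC))
cv2.imwrite("pics/c1.png",np.hstack(a))
s=env.observe();print(s["eef_pos"],s["tool_rot"].round(4).tolist() if hasattr(s["tool_rot"],"round") else s["tool_rot"])
for n in("side","top"): print(n,proj(n,s["eef_pos"]),proj(n,[.4757,.232,.0614]))
E
```

```text
time_s: 2.7
eef_pos: [0.4738, 0.233, 0.0815]
tool_rot: [[-0.003, 0.949, -0.314], [-0.001, -0.314, -0.949], [-1.0, -0.003, 0.002]]
ft_force: [0.0, -0.1, 0.6]
finger_gap: 0.0309
[0.47517817 0.23367805 0.08332365] [[-0.0001, 0.949, -0.3153], [-0.0, -0.3153, -0.949], [-1.0, -0.0001, 0.0001]]
side (np.float64(326.977270124557), np.float64(280.99566251141175)) (np.float64(326.2028700920793), np.float64(288.3696957566448))
top (np.float64(198.85560210651298), np.float64(265.8924106614685)) (np.float64(201.13302482282975), np.float64(265.77357132958394))
```

View pics/c1.png

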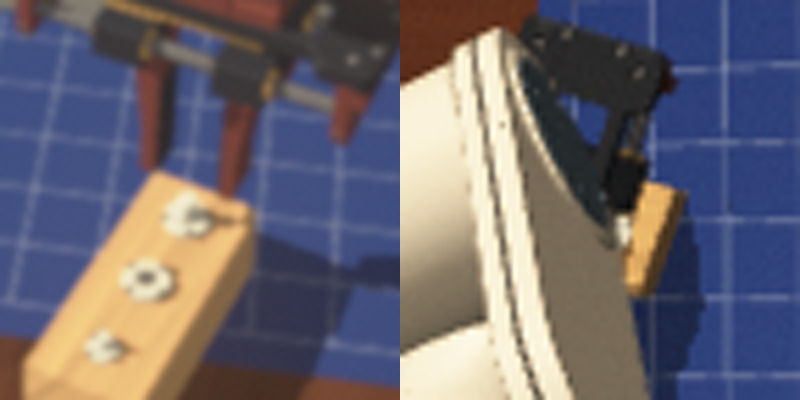

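```bash
python3 -m handwheel '[0.012,0.001,0.0014,0,0,0,0.3, 0.012,0,0,0,0,0,0.3, 0.006,0,0,0,0,0,0.3, 0,0,0,0,0,0,0.3, 0,0,0,0,0,0,0.3]' 15;  python3 -c "
from h import *
s=env.observe();print(s['eef_pos'],s['ft_force'])"
```

```text
time_s: 3.3
eef_pos: [0.4754, 0.2319, 0.0524]
tool_rot: [[-0.001, 0.948, -0.317], [-0.0, -0.317, -0.948], [-1.0, -0.0, 0.0]]
ft_force: [-0.5, -0.4, -0.1]
finger_gap: 0.0306
[0.47537285 0.23188683 0.05244528] [-0.45865542 -0.43674729 -0.10894434]
```

Down 1 mm, close.

```bash
python3 -m handwheel '[0.001,0,0,0,0,0,0.3, 0,0,0,0,0,0,0.6, 0,0,0,0,0,0,1, 0,0,0,0,0,0,1, 0,0,0,0,0,0,1, 0,0,0,0,0,0,1]' 20 && python3 -m handwheel '[-0.01,0,0,0,0,0,1, -0.02,0,0,0,0,0,1, -0.03,0,0,0,0,0,1, -0.03,0,0,0,0,0,1, 0,0,0,0,0,0,1]'
python3 - <<'E'
from h import *
a=[]
s=env.observe();print(s["eef_pos"],s["ft_force"])
for n in("side","top"):
    p,d=imaging.grab_frame(n); cv2.imwrite(f"pics/{n}2.png",p); u,v=map(int,proj(n,s["eef_pos"])); print(n,u,v)
    a.append(cv2.resize(p[v-50:v+50,u-50:u+50],(400,400),interpolation=cv2.INTER_CUBIC))
cv2.imwrite("pics/c2.png",np.hstack(a))
E
```

```text
time_s: 3.9
eef_pos: [0.4756, 0.232, 0.0518]
tool_rot: [[0.0, 0.948, -0.317], [0.0, -0.317, -0.948], [-1.0, 0.0, -0.0]]
ft_force: [0.6, -0.3, 1.8]
finger_gap: 0.009
time_s: 4.4
eef_pos: [0.4779, 0.2331, 0.1459]
tool_rot: [[0.007, 0.948, -0.317], [0.003, -0.317, -0.948], [-1.0, 0.005, -0.005]]
ft_force: [0.0, 0.0, -0.6]
finger_gap: 0.009
[0.47786373 0.23308591 0.14585001] [ 0.01442908  0.02714079 -0.63517803]
side 327 256
top 193 264
```

View pics/c2.png

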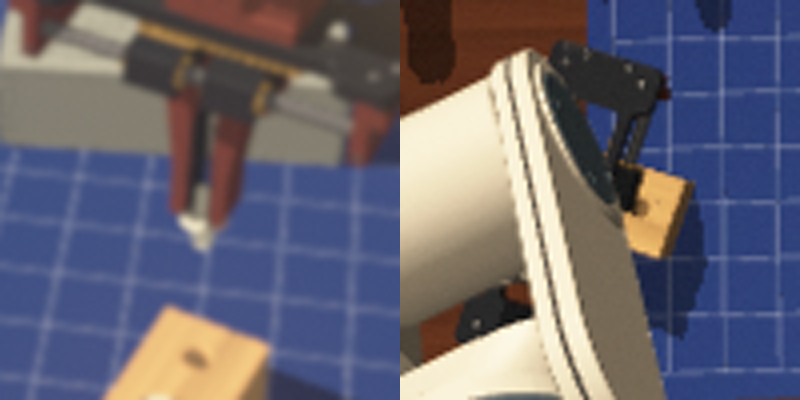

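```bash
python3 -m handwheel '[0,0.0203,0.038,0,0,0,1, 0,0.0203,0.038,0,0,0,1, 0,0.0203,0.038,0,0,0,1, 0,0.0203,0.038,0,0,0,1, 0,0.0203,0.038,0,0,0,1, 0,0.0203,0.038,0,0,0,1, 0,0.0203,0.038,0,0,0,1, 0,0.0203,0.038,0,0,0,1, 0,0,0,0,0,0,1, 0,0,0,0,0,0,1]'; python3 -c "
from h import *
s=env.observe();print(s['eef_pos'],s['ft_force']);d=np.array([.533,-.1077,.104])-s['eef_pos'];print(np.array(s['tool_rot']).T@d)"
```

```text
time_s: 5.5
eef_pos: [0.5319, -0.1083, 0.1403]
tool_rot: [[-0.003, 0.948, -0.32], [0.001, -0.32, -0.948], [-1.0, -0.003, 0.0]]
ft_force: [0.2, 0.3, -0.5]
finger_gap: 0.0092
[ 0.53187439 -0.10833219  0.14027248] [ 0.18242805  0.29530048 -0.46646459]
[ 0.03626983  0.00096707 -0.00096106]
```

```bash
python3 -m handwheel '[0.018,0.0008,-0.0009,0,0,0,1, 0.018,0,0,0,0,0,1, 0,0,0,0,0,0,1, 0,0,0,0,0,0,1]'
python3 - <<'E'
from h import *
a=[]
s=env.observe();print(s["eef_pos"],s["ft_force"])
for n,r in(("side",30),("top",50)):
    p,d=imaging.grab_frame(n); cv2.imwrite(f"pics/{n}3.png",p); u,v=map(int,proj(n,s["eef_pos"])); print(n,u,v)
    a.append(cv2.resize(p[v-r:v+r,u-r:u+r],(400,400),interpolation=cv2.INTER_CUBIC))
cv2.imwrite("pics/c3.png",np.hstack(a))
E
```

```text
time_s: 5.9
eef_pos: [0.5333, -0.1059, 0.1052]
tool_rot: [[-0.002, 0.949, -0.316], [0.001, -0.316, -0.949], [-1.0, -0.002, 0.0]]
ft_force: [0.6, -0.0, -0.1]
finger_gap: 0.009
[ 0.53333535 -0.10592499  0.1052285 ] [ 0.55088096 -0.04981991 -0.09650648]
side 316 174
top 324 240
```

View pics/c3.png

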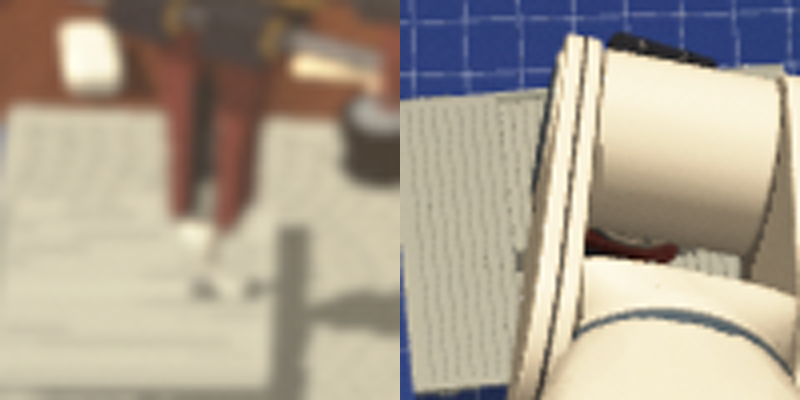

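```bash
python3 -m handwheel '[0,0,0,0,0,0,1, 0,0,0,0,0,0,1]'
python3 - <<'E'
from h import *
s=env.observe();e=np.array(s["eef_pos"]);print(e)
for h in(0,-.0068,-.0218,-.0248): 
    q=np.array(proj("side",e+[0,0,h]));print(h,q,(q-[286,144])*6.667)
print(proj("side",[.533,-.1077,.069]))
p,d=imaging.grab_frame("side");u,v=316,180
cv2.imwrite("pics/c4.png",cv2.resize(p[v-18:v+18,u-24:u+24],(800,600),interpolation=cv2.INTER_CUBIC))
E
```

```text
time_s: 6.2
eef_pos: [0.5344, -0.1072, 0.1063]
tool_rot: [[0.001, 0.948, -0.317], [-0.0, -0.317, -0.948], [-1.0, 0.001, -0.0]]
ft_force: [-0.6, 0.0, -0.4]
finger_gap: 0.0093
[ 0.53442887 -0.10719173  0.10634585]
0 [316.44492536 173.83273986] [202.97631738 198.89487664]
-0.0068 [316.33482271 176.14630721] [202.24226304 214.31943014]
-0.0218 [316.09446479 181.19690558] [200.63979676 247.99176949]
-0.0248 [316.04680373 182.19839895] [200.32204048 254.66872579]
(np.float64(316.4374016429516), np.float64(186.29662086120663))
```

View pics/c4.png

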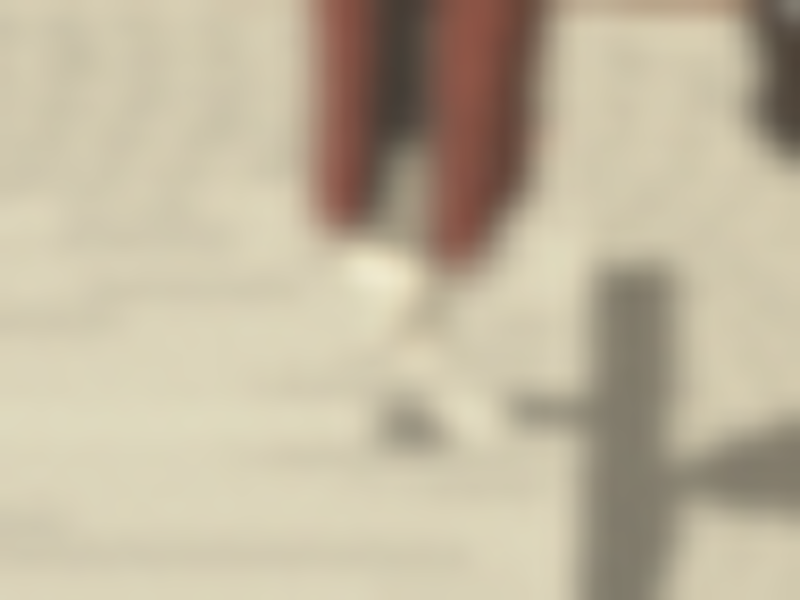

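```bash
for i in 1 2 3; do python3 -m handwheel '[0.002,0,0,0,0,0,1, 0,0,0,0,0,0,1]' | egrep 'eef|ft'; done
```

```text
eef_pos: [0.5339, -0.1073, 0.1036]
ft_force: [-0.4, -0.5, -0.6]
eef_pos: [0.5339, -0.1073, 0.1014]
ft_force: [-0.1, -0.2, -1.0]
eef_pos: [0.5339, -0.1072, 0.0994]
ft_force: [-0.3, -0.3, 0.5]
```

```bash
for i in 1 ; do python3 -m handwheel '[0.004,-0.0007,0.0008,0,0,0,1, 0.004,0,0,0,0,0,1, 0,0,0,0,0,0,1]' | egrep 'eef|ft';  python3 -m handwheel '[0.003,0,0,0,0,0,1, 0,0,0,0,0,0,1]' | egrep 'eef|ft';  python3 -m handwheel '[0.003,0,0,0,0,0,1, 0,0,0,0,0,0,1]' | egrep 'eef|ft|gap'; done
```

```text
eef_pos: [0.5326, -0.1077, 0.091]
ft_force: [0.7, 0.7, 0.4]
eef_pos: [0.5329, -0.1078, 0.0883]
ft_force: [-0.3, -0.4, 0.3]
eef_pos: [0.5329, -0.1078, 0.0854]
ft_force: [-0.7, 0.1, 0.2]
finger_gap: 0.0091
```

```bash
for i in 1 2 3; do python3 -m handwheel '[0.003,0,0,0,0,0,1, 0,0,0,0,0,0,1]' | egrep 'eef|ft|gap'; done
```

```text
eef_pos: [0.5329, -0.1078, 0.0824]
ft_force: [0.4, 0.7, -1.0]
finger_gap: 0.0087
eef_pos: [0.5329, -0.1078, 0.0794]
ft_force: [-0.2, -0.6, -0.1]
finger_gap: 0.0087
eef_pos: [0.533, -0.1078, 0.0764]
ft_force: [0.3, 0.0, -0.2]
finger_gap: 0.0088
```

```bash
for i in 1 2 3; do python3 -m handwheel '[0.002,0,0,0,0,0,1, 0,0,0,0,0,0,1]' | egrep 'eef|ft|gap'; done
python3 - <<'E'
from h import *
p,d=imaging.grab_frame("side");u,v=316,180
cv2.imwrite("pics/c5.png",cv2.resize(p[v-30:v+30,u-40:u+40],(800,600),interpolation=cv2.INTER_CUBIC))
E
```

```text
eef_pos: [0.5332, -0.1078, 0.0746]
ft_force: [-0.4, -0.1, 0.5]
finger_gap: 0.0089
eef_pos: [0.5332, -0.1078, 0.0726]
ft_force: [-0.9, 0.5, 1.7]
finger_gap: 0.0088
eef_pos: [0.5331, -0.1079, 0.0706]
ft_force: [-1.1, -0.1, 2.4]
finger_gap: 0.0089
```

View pics/c5.png

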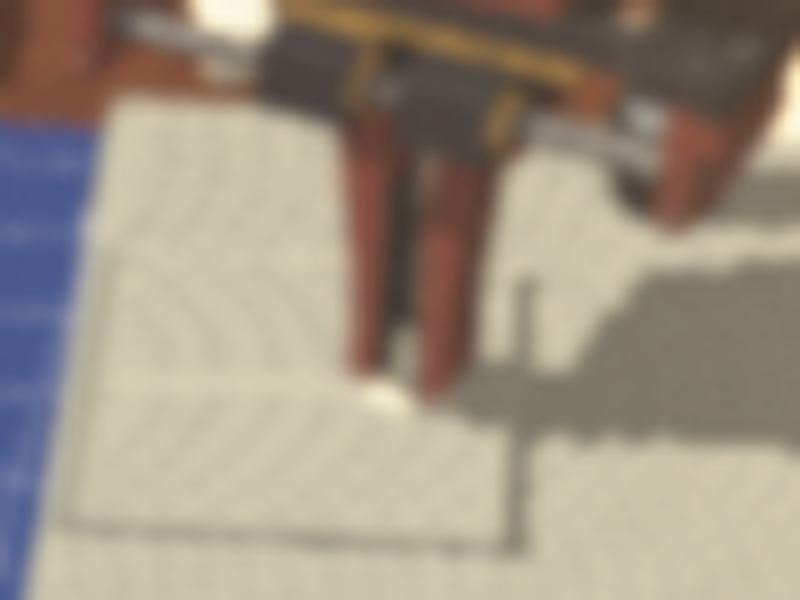

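```bash
python3 -m handwheel '[-0.0025,0,0,0,0,0,1, -0.0025,0,0,0,0,0,1, 0,0,0,0,0,0,1, 0,0,0,0,0,0,0.6, 0,0,0,0,0,0,0.6, 0,0,0,0,0,0,0.6]';python3 -m handwheel '[-0.01,0,0,0,0,0,0.6, -0.02,0,0,0,0,0,0.6, -0.01,0,0,0,0,0,0.6, 0,0,0,0,0,0,1, 0,0,0,0,0,0,1, 0,0,0,0,0,0,1, 0,0,0,0,0,0,1]'
python3 - <<'E'
from h import *
p,d=imaging.grab_frame("side");u,v=316,180
cv2.imwrite("pics/c6.png",cv2.resize(p[v-30:v+30,u-40:u+40],(800,600),interpolation=cv2.INTER_CUBIC))
s=env.observe();e=np.array(s["eef_pos"]);print(e)
E
```

```text
time_s: 9.4
eef_pos: [0.533, -0.1078, 0.0755]
tool_rot: [[-0.0, 0.948, -0.317], [0.0, -0.317, -0.948], [-1.0, -0.0, 0.0]]
ft_force: [-0.6, 0.5, -0.1]
finger_gap: 0.0176
time_s: 10.1
eef_pos: [0.5326, -0.1077, 0.115]
tool_rot: [[-0.001, 0.948, -0.317], [0.0, -0.317, -0.948], [-1.0, -0.001, 0.0]]
ft_force: [-0.3, 0.1, -0.6]
finger_gap: 0.0004
[ 0.53267813 -0.10770917  0.11504424]
```

View pics/c6.png

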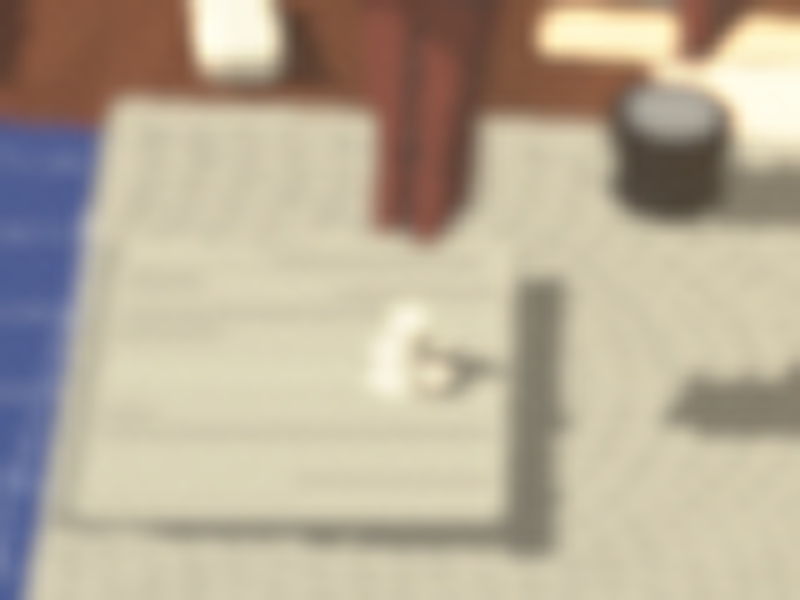

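```bash
python3 -m handwheel '[0.013,0,0,0,0,0,1, 0.012,0,0,0,0,0,1, 0,0,0,0,0,0,1, 0,0,0,0,0,0,1]' 40| egrep 'eef|ft|gap'; for i in 1 2 3 4 5; do python3 -m handwheel '[0.002,0,0,0,0,0,1, 0,0,0,0,0,0,1]' | egrep 'eef|ft'; done
```

```text
eef_pos: [0.5325, -0.1077, 0.0897]
ft_force: [0.5, -0.3, -0.3]
finger_gap: 0.0004
eef_pos: [0.5332, -0.1078, 0.0887]
ft_force: [0.0, -0.1, 0.9]
eef_pos: [0.5331, -0.1078, 0.0867]
ft_force: [-0.2, -0.4, -0.0]
eef_pos: [0.5331, -0.1078, 0.0846]
ft_force: [-0.2, 0.2, 1.1]
eef_pos: [0.5331, -0.1078, 0.0826]
ft_force: [-0.0, -0.3, 1.8]
eef_pos: [0.5328, -0.1078, 0.0805]
ft_force: [-0.7, -0.9, 2.3]
```

```bash
for i in 1 2 3 4 5; do python3 -m handwheel '[0.001,0,0,0,0,0,1, 0,0,0,0,0,0,1]' | egrep 'eef|ft'; done
python3 - <<'E'
from h import *
p,d=imaging.grab_frame("side");u,v=316,180
cv2.imwrite("pics/c7.png",cv2.resize(p[v-30:v+30,u-40:u+40],(800,600),interpolation=cv2.INTER_CUBIC))
E
```

```text
eef_pos: [0.5328, -0.1078, 0.0796]
ft_force: [-1.8, -0.9, 2.9]
eef_pos: [0.5329, -0.1078, 0.0786]
ft_force: [-3.1, -0.8, 4.9]
eef_pos: [0.5328, -0.1078, 0.0777]
ft_force: [-4.4, -0.9, 5.9]
eef_pos: [0.5328, -0.1078, 0.0768]
ft_force: [-4.8, 0.1, 7.4]
eef_pos: [0.5327, -0.1078, 0.0759]
ft_force: [-4.8, -1.3, 8.8]
```

View pics/c7.png

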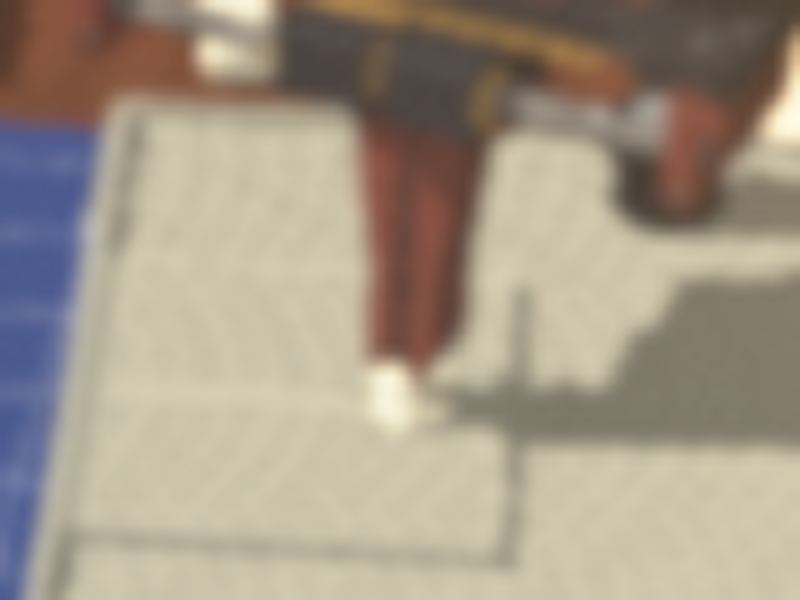

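```bash
for i in 1; do python3 -m handwheel '[0,-0.0006,0.0002,0,0,0,1, 0,0,0,0,0,0,1]' | egrep 'eef|ft';python3 -m handwheel '[0.0007,-0.0003,0,0,0,0,1, 0,0,0,0,0,0,1]' | egrep 'eef|ft';python3 -m handwheel '[0.0007,0,0,0,0,0,1, 0,0,0,0,0,0,1]' | egrep 'eef|ft';python3 -m handwheel '[0.0007,0,0,0,0,0,1, 0,0,0,0,0,0,1]' | egrep 'eef|ft'; done
```

```text
eef_pos: [0.5325, -0.1079, 0.0761]
ft_force: [-4.0, -1.5, 8.0]
eef_pos: [0.5325, -0.1078, 0.0755]
ft_force: [-3.2, -1.6, 8.4]
eef_pos: [0.5325, -0.1079, 0.0748]
ft_force: [-3.5, -0.6, 9.5]
eef_pos: [0.5325, -0.1079, 0.0741]
ft_force: [-4.2, -0.8, 9.9]
```

```bash
for i in 1 2 3 4 5; do python3 -m handwheel '[0.001,0,0,0,0,0,1, 0,0,0,0,0,0,1]' | egrep 'eef|ft'; done
```

```text
eef_pos: [0.5325, -0.1079, 0.0731]
ft_force: [-3.6, -1.3, 9.8]
eef_pos: [0.5325, -0.1079, 0.0722]
ft_force: [-4.3, -0.4, 10.0]
eef_pos: [0.5325, -0.1079, 0.0711]
ft_force: [-3.2, -1.1, 10.0]
eef_pos: [0.5325, -0.1079, 0.0702]
ft_force: [-3.8, -0.1, 10.8]
eef_pos: [0.5325, -0.1079, 0.0692]
ft_force: [-4.4, -0.7, 11.8]
```

Pin is sliding (plateau at about 10 N).

```bash
for i in 1 2 3 4 5; do python3 -m handwheel '[0.001,0,0,0,0,0,1, 0,0,0,0,0,0,1]' | egrep 'eef|ft'; done
```

```text
eef_pos: [0.5325, -0.1079, 0.0682]
ft_force: [-4.2, -1.7, 10.8]
eef_pos: [0.5325, -0.1079, 0.0672]
ft_force: [-3.5, 0.0, 11.0]
eef_pos: [0.5325, -0.1079, 0.0663]
ft_force: [-4.1, -1.2, 11.1]
eef_pos: [0.5325, -0.1079, 0.0653]
ft_force: [-3.6, -1.1, 11.6]
eef_pos: [0.5325, -0.1079, 0.0643]
ft_force: [-4.8, -0.5, 12.1]
```

```bash
for i in 1 2 3 4; do python3 -m handwheel '[0.0007,0,0,0,0,0,1, 0,0,0,0,0,0,1]' | egrep 'eef|ft'; done
```

```text
eef_pos: [0.5325, -0.1079, 0.0636]
ft_force: [-4.1, -1.2, 13.1]
eef_pos: [0.5325, -0.1079, 0.0629]
ft_force: [-5.0, -0.8, 12.5]
eef_pos: [0.5325, -0.1079, 0.0623]
ft_force: [-5.5, -0.5, 13.3]
eef_pos: [0.5326, -0.1079, 0.0617]
ft_force: [-5.5, -0.6, 15.5]
```

```bash
for i in 1 2; do python3 -m handwheel '[0.0006,0,0,0,0,0,1, 0,0,0,0,0,0,1]' | egrep 'eef|ft'; done
```

```text
eef_pos: [0.5325, -0.1079, 0.0612]
ft_force: [-5.4, -0.7, 14.9]
eef_pos: [0.5325, -0.1079, 0.0607]
ft_force: [-5.3, -0.7, 16.1]
```

```bash
python3 -m handwheel '[0.0006,0,0,0,0,0,1, 0,0,0,0,0,0,1]' | egrep 'eef|ft'; python3 -m handwheel '[-0.003,0,0,0,0,0,1, -0.005,0,0,0,0,0,1, -0.01,0,0,0,0,0,1, -0.03,0,0,0,0,0,1, -0.04,0,0,0,0,0,1, -0.03,-0.03,0.03,0,0,0,1, 0,-0.035,0.03,0,0,0,1, 0,-0.04,0.02,0,0,0,1, 0,0,0,0,0,0,1]'
python3 - <<'E'
from h import *
p,d=imaging.grab_frame("side");u,v=316,180
cv2.imwrite("pics/c8.png",cv2.resize(p[v-30:v+30,u-40:u+40],(800,600),interpolation=cv2.INTER_CUBIC))
p,d=imaging.grab_frame("top"); cv2.imwrite("pics/top8.png",p)
E
```

```text
eef_pos: [0.5326, -0.1079, 0.0602]
ft_force: [-5.7, -1.0, 17.0]
time_s: 17.7
eef_pos: [0.4035, -0.1491, 0.1756]
tool_rot: [[-0.003, 0.948, -0.319], [0.001, -0.319, -0.948], [-1.0, -0.004, -0.0]]
ft_force: [0.1, 0.2, 0.9]
finger_gap: 0.0006
```

View pics/c8.png

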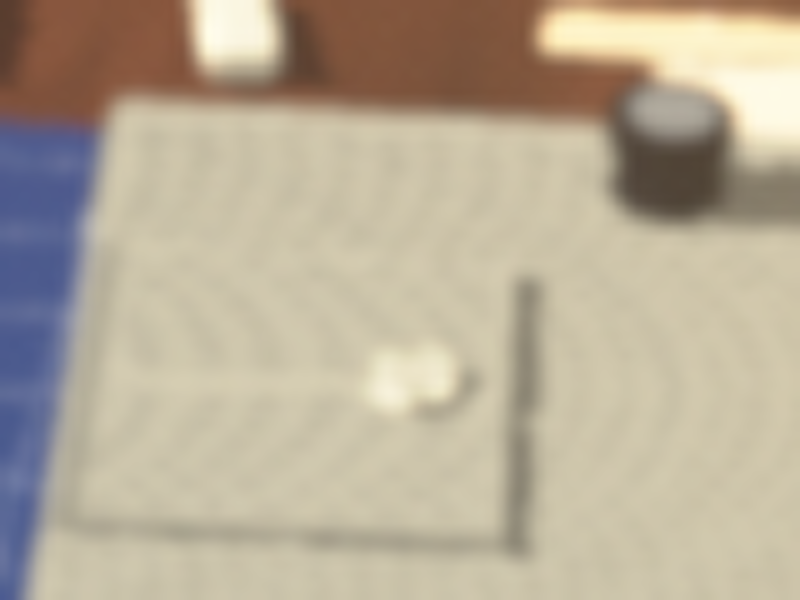

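View pics/top8.png

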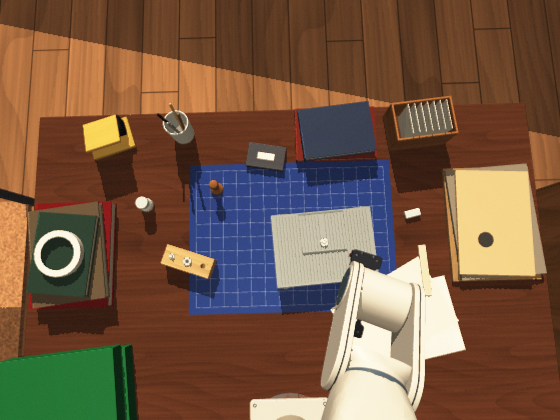

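Run:
```python
from h import *
t=cv2.imread("pics/top8.png")
cv2.imwrite("pics/c9.png",cv2.resize(t[225:255,304:344],(800,600),interpolation=cv2.INTER_CUBIC))
P=[];d0=np.load("pics/top0.npy")
D=[imaging.grab_frame("top")[1] for _ in range(4)]; d=np.median(D,0)
def reg(dd,u0,u1,v0,v1):
    z=[dep("top",u,v,dd[v,u])[2] for u in range(u0,u1) for v in range(v0,v1) if dd[v,u]>0]; return np.round(np.median(z),4)
for nm,r in(("flap near free",(308,318,240,247)),("flap near free R",(332,340,238,245)),("flap near crease",(308,340,218,224)),("lid front",(290,340,258,266)),("lid back L",(282,296,225,240))):
    print(nm,reg(d0,*r),reg(d,*r))
for v in range(237,249): print(v,[round(dep("top",u,v,d[v,u])[2]*1e3,1) for u in range(318,331)])
S=np.median([imaging.grab_frame("side")[1] for _ in range(4)],0)
for v in range(181,194): print(v,[round(dep("side",u,v,S[v,u])[2]*1e3,1) for u in range(308,328)])
```

```text
flap near free 0.0708 0.0658
flap near free R 0.0717 0.0661
flap near crease 0.0666 0.0648
lid front 0.0612 0.0614
lid back L 0.0612 0.0612
237 [np.float64(66.4), np.float64(64.8), np.float64(64.9), np.float64(67.4), np.float64(67.2), np.float64(65.2), np.float64(66.4), np.float64(66.7), np.float64(66.6), np.float64(64.4), np.float64(63.6), np.float64(66.4), np.float64(64.8)]
238 [np.float64(63.4), np.float64(65.3), np.float64(67.6), np.float64(66.4), np.float64(70.0), np.float64(69.8), np.float64(68.2), np.float64(71.4), np.float64(64.8), np.float64(66.2), np.float64(64.6), np.float64(67.4), np.float64(65.7)]
239 [np.float64(67.3), np.float64(65.6), np.float64(65.7), np.float64(69.4), np.float64(68.6), np.float64(68.8), np.float64(68.9), np.float64(73.1), np.float64(67.2), np.float64(69.7), np.float64(66.6), np.float64(65.8), np.float64(63.9)]
240 [np.float64(65.0), np.float64(65.3), np.float64(69.5), np.float64(69.6), np.float64(69.8), np.float64(70.0), np.float64(70.4), np.float64(70.3), np.float64(68.2), np.float64(67.6), np.float64(70.9), np.float64(64.7), np.float64(64.6)]
241 
[... 5952 characters left out ...]
at64(62.3), np.float64(62.3), np.float64(61.6), np.float64(62.8), np.float64(61.7), np.float64(61.5), np.float64(62.3), np.float64(62.2), np.float64(62.6), np.float64(63.7), np.float64(61.7), np.float64(62.9), np.float64(62.7), np.float64(62.7), np.float64(62.8), np.float64(63.8), np.float64(63.4), np.float64(58.1), np.float64(58.5)]
193 [np.float64(62.4), np.float64(63.0), np.float64(63.0), np.float64(62.2), np.float64(61.8), np.float64(63.9), np.float64(62.3), np.float64(62.5), np.float64(63.2), np.float64(63.2), np.float64(63.0), np.float64(63.3), np.float64(63.2), np.float64(62.1), np.float64(63.5), np.float64(63.4), np.float64(64.5), np.float64(62.3), np.float64(58.3), np.float64(60.0)]
```

View pics/c9.png

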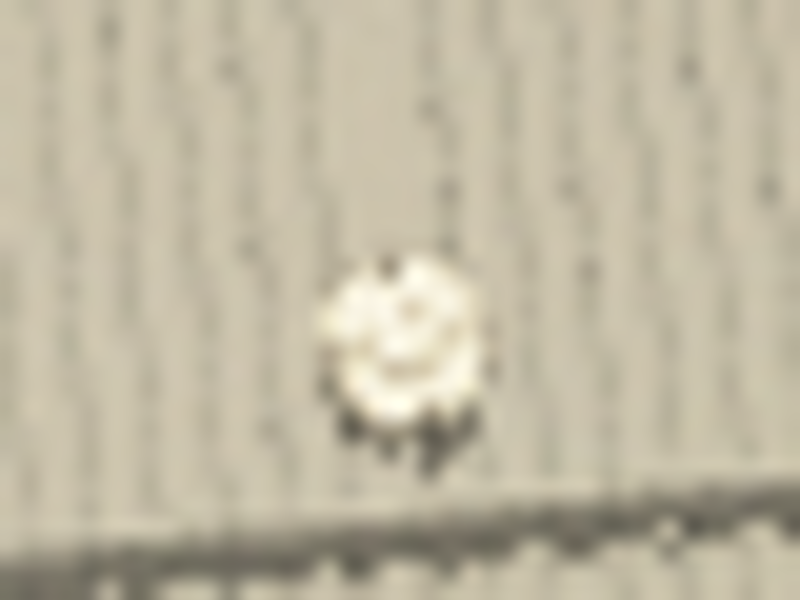

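Run:
```python
from h import *
s0=np.load("pics/side0.npy")
S=np.median([imaging.grab_frame("side")[1] for _ in range(5)],0)
T=np.median([imaging.grab_frame("top")[1] for _ in range(5)],0); t0=np.load("pics/top0.npy")
# world-grid medians: x bands at given y band, from side and top
def pts(n,d):
    v,u=np.mgrid[150:290,260:400]; K,p,R=cam(n); v=v.ravel();u=u.ravel();D=d[v,u]
    q=np.stack([(u-K[0,2])/K[0,0],-(v-K[1,2])/K[1,1],-np.ones(u.size)],1)
    X=p+(q@R.T)*D[:,None]; return X[D>0]
for n,a,b in(("side",s0,S),("top",t0,T)):
    A,B=pts(n,a),pts(n,b)
    for y0,y1 in((-.085,-.06),(-.155,-.13),(0,.015)):
        o=[]
        for x in np.arange(.46,.64,.012):
            r=[]
            for P in(A,B):
                m=(abs(P[:,0]-x)<.006)&(P[:,1]>y0)&(P[:,1]<y1)&(P[:,2]>.04)
                r.append(round(float(np.median(P[m,2])*1e3),1) if m.sum()>3 else None)
            o.append((round(x,3),*r))
        print(n,y0,o)
```

```text
side -0.085 [(np.float64(0.46), 58.3, 58.0), (np.float64(0.472), 58.3, 58.4), (np.float64(0.484), 58.2, 58.3), (np.float64(0.496), 58.4, 58.3), (np.float64(0.508), 68.2, 62.2), (np.float64(0.52), 68.2, 62.8), (np.float64(0.532), 67.2, 62.7), (np.float64(0.544), 66.9, 62.6), (np.float64(0.556), 65.6, 62.3), (np.float64(0.568), 64.6, 62.4), (np.float64(0.58), 64.1, 62.2), (np.float64(0.592), 62.9, 61.7), (np.float64(0.604), 62.3, 61.5), (np.float64(0.616), 61.3, 61.4), (np.float64(0.628), None, None)]
side -0.155 [(np.float64(0.46), 58.3, 58.7), (np.float64(0.472), 57.9, 58.2), (np.float64(0.484), 58.6, 58.3), (np.float64(0.496), 57.8, 58.5), (np.float64(0.508), 59.2, 58.8), (np.float64(0.52), 69.0, 63.0), (np.float64(0.532), 68.0, 62.8), (np.float64(0.544), 66.7, 62.5), (np.float64(0.556), 65.7, 62.4), (np.float64(0.568), 65.1, 62.0), (np.float64(0.58), 64.1, 62.0), (np.float64(0.592), 63.2, 61.9), (np.float64(0.604), 62.0, 61.6), (np.float64(0.616), 61.4, 61.6), (np.float64(0.628), None, None)]
side 0 [(np.float64(0.46), 58.6, 58.2), (np.float64(0.472), 58.3, 57.9), (np.float64(0.484
[... 1217 characters left out ...]
.4), (np.float64(0.568), 67.9, 65.4), (np.float64(0.58), 67.6, 64.9), (np.float64(0.592), 66.2, 64.7), (np.float64(0.604), 65.3, 64.7), (np.float64(0.616), 64.5, 64.4), (np.float64(0.628), None, None)]
top 0 [(np.float64(0.46), 61.7, 61.1), (np.float64(0.472), 62.3, 61.3), (np.float64(0.484), 61.4, 61.5), (np.float64(0.496), 61.4, 61.4), (np.float64(0.508), 60.7, 61.0), (np.float64(0.52), 60.9, 61.5), (np.float64(0.532), 61.7, 61.2), (np.float64(0.544), 61.1, 61.4), (np.float64(0.556), 61.1, 61.3), (np.float64(0.568), 61.8, 61.1), (np.float64(0.58), 60.8, 61.4), (np.float64(0.592), 61.1, 60.9), (np.float64(0.604), 60.6, 61.9), (np.float64(0.616), 57.6, 58.2), (np.float64(0.628), None, None)]
```

```bash
python3 -c "
from workcell import env,order
s=env.observe();print(s['time_s'],s['ft_force'],order.job_done())"
```

```text
the job is handed in; nothing more can be done
18.7 [-0.23477269 -0.29734406 -0.20728664] None
```

The large rivet is in the flap's hole with its pin pressed flush and holding the flap down. I handed the job in at 18.7 s with the arm clear and the gripper empty.

**What I did:** I lifted the rivet out of the block by its pin and put it through the flap hole with the pin still up. Insertion took no more than about 2.4 N. I let go, checked in the side picture that the pin was still out, then pressed it with the shut fingertips. The pin slid in at about 10–13 N. The force then rose at the lid's own stiffness, so I stopped at 17 N, under the 22 N dent limit.

**Last checks:**
- **Pin:** it is flush with the flange to within about 0.5 mm in the depth readings.
- **Flange:** it is seated, standing about 4 mm above the flap.
- **Rest of the scene:** in the last top picture the other things looked undisturbed. The arm hid a corner of the case, but the side picture shows the loupe still in place.

**One check is not perfect:** after release the flap is not exactly flat. Depth from both cameras gives about 0.014 rad, roughly 1.2 mm at the hole, against 0.075 rad at rest. I think this is the springy lid being pulled up slightly or play under the rivet's legs, but I did not test that and did not press again.

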